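Roll a column cartridge into its V-cradle

TASK

Without grasping or lifting anything, gently roll the round steel cartridge along the bench by its side, up the ramp and into the V-groove of the grey cradle, and push on its near end with a fingertip so that it lies in the groove with its far end against the blue end stop. Leave the other things on the bench where they are.

Things in the scene. Friction and masses are not known exactly. Their poses are not given: they have to be found in the camera images.
- cartridge: round bar of polished (slippery) steel with a paper band and two red rings, diameter 30 mm, length 90 mm, 0.25 to 0.5 kg, lying loose right (-y) of the cradle, rolling square to its axis with slight resistance, turned up to 0.06 rad from the groove. Origin at its centre, own x axis along it, away from the robot; the other axes turn as it rolls. Its far end starts 19 to 27 mm short of the stop (measured along the groove), so it can roll in beside it.
- cradle: grey painted metal V-cradle fixed to the bench. Origin on the bench below the bottom of the groove; x along the groove, away from the robot, to the stop; y left, the way the cartridge rolls in. The 90-degree groove has its bottom at y = 0, z = 2 mm; its far wall rises to y = 24, z = 26 mm, then a rim to y = 38 mm. Ramp and groove reach from x = -55 to +45 mm.
- cradle_crest (a point): middle of the crest, the edge where the ramp ends and the groove begins: at y = -14, z = 16 mm in the cradle's frame. The flat open ramp rises to it from the bench, its foot at y = -72 mm. Same axes as the cradle. Beware: tall instruments stand behind the work, the front of the middle grey one at world x = 0.568 m (y = -0.10 to 0.12 m), that of the green one at 0.51 m (y above 0.28 m).
- cradle_stop (a point): on the inner face of the blue end stop (at x = 45 mm in the cradle's frame), at the middle height of a cartridge in the groove, z = 23 mm. The stop is an upright plate 8 mm thick, from y = -18 to 38 mm, 40 mm high. Same axes as the cradle.
- cradle_seat (a point): where the centre of the cartridge lies when it is in the groove and against the stop: x = 0, y = 0, z = 23 mm in the cradle's frame. Its near end then lies 10 mm inside the near end of the groove, which is 32 mm wide at z = 18 mm and open at the near end and above, so that a fingertip can follow it. It slides along the groove with dry friction, about 0.5 to 1.5 N of push.
- small_bottle: small clear glass bottle with a blue cap, 56 mm across, 105 mm tall, standing on the bench well to the right of the cartridge (origin: centre of its underside); leave alone
- jar: squat white jar with a black lid, 58 mm across, 66 mm tall, standing to the left of the cradle (origin: centre of its underside); leave alone
- beaker: small clear beaker, 46 mm across, 59 mm tall, standing behind the cradle (origin: centre of its underside); leave alone
- spanner: open-ended spanner lying flat, 131 mm long, 29 mm wide, 4 mm thick, to the right of the cartridge (origin: centre of its underside); leave alone
- timer: white bench timer, 58 x 66 x 18 mm, lying at the far right (origin: centre of its underside); leave alone

How it is judged:
By the outcome, as a careful person would: the job done as asked, in the order asked, and still so for the second after the job is handed in, with the robot touching nothing.
It also fails if it takes over 58 s, if anything falls off the work surface, if the arm or the gripper's body presses on something with over 40 N, if the wrist force passes 120 N, or if a joint passes its speed limit or range.

ROBOT

A 7-joint arm with a two-finger parallel gripper is mounted at the origin on a cart in front of the work surface, level with it; the furniture and walls round the work are solid. World frame = base frame: x ahead of the robot, y to its left, z up, the work surface at z = 0. Lengths are in m, angles in rad, forces in N, time in s.
With the tool pointing down it reaches from about 0.4 to 0.75 m from the base axis. Payload 19.5 kg.
Tool frame: the origin (TCP) lies at the very end of the fingers, on their centre line; the grasp point (between the pads) lies 19 mm behind it; z points along the fingers, x is the direction in which the jaws open and shut, and the axes are right-handed (so a half turn about z gives the same grasp; the last joint's range is limited). The gripper opens to 85 mm and grips with 20 to 120 N. Pads are 22 mm wide; open, the fingers measure 114 mm over their backs; the gripper's body (76 mm by 85 mm) begins 54 mm behind the grasp point. The pads swing forward as they close: fully open they stand 13 mm farther back than shut.
Start: joints at [-1.225, 0.707, -0.028, 1.485, 0.022, 0.951, -0.075], TCP at [0.217, 0.532, 0.231] pointing down, gripper open.
Joint ranges: [-2.71, 2.71], [-0.32, 2.16], [-1.57, 1.52], [0, 2.45], [-1.46, 4.6], [0, 2.02], [-2.83, 2.83]. Speed limits (rad/s): [1.89, 1.89, 2.57, 2.57, 3.01, 3.01, 3.01].

INTERFACE

Orientations are given as [roll, pitch, yaw] about the fixed x, y, z axes, in that order (R = Rz(yaw) Ry(pitch) Rx(roll)).
In Python, from cell import r, optics gives the robot as it stands.
- The arm moves only by the tool carry_out, never from a script. Its argument "steps" is one flat list of numbers, 6 for each row, row after row: the shift along the tool's x, y, z in cm, then the turn, a rotation vector about the tool's x, y, z in rad. A call has 1 to 12 rows; each row is the pose to reach, as a shift and turn from the pose measured when the call began, along the tool's axes at that moment; what a row does not reach only later rows make up. A row lasts 1/10 s, in which the tool goes at most 50 mm and 8.59 degrees, less where a joint would pass 70% of its speed; a pose out of reach is approached as far as the arm can. A call with a gripper value outside its range is refused whole. "jaw" is the gripper's target within -1 to 1 (fully open at 1, half-way at 0, shut at -1), set as the call begins (left out, the last holds). The fingers move at their own pace and stop on an object; the grip force is fixed at half the most. Time passes only in rows, so rows that repeat a pose let the fingers close. It gives the time, the measured TCP pose, the force and the opening at its end, in the units of the state.
- r.state(): the state, without advancing time (a new reading comes with each control period).
- optics.capture(name): name is "scene" or "top" or "wrist"; returns a dict with "pixels" (384x512x3 uint8, blue, green, red), "mtx" (3x3 intrinsics, pixels), "position" and "attitude" of the camera in the world. Camera axes: x right, y up, looking along -z (the intrinsics and any distortion apply to the point x, -y, -z); pixel columns grow to the right and rows downward; lengths in m; the calibration is good to about 2 mm. A picture is of the moment at which its call begins. There is no depth.
- r.close_job(): hands the job in, once; it reports no verdict.
The state is a dict: "clock": time; "joints": joint angles; "dq": joint speeds; "tau": joint torques, N m; "ee_pos": TCP position; "orientation": TCP orientation; "contact_force": force on the tool from outside, world axes, zero at the start; "moment": the same for the moment, N m; "width": finger opening in m.
Only numpy, scipy, OpenCV 4.12 (cv2) and the standard library are available. Lean on these libraries where they do the work, as an engineer would, in place of code of your own. Each camera call takes 0.05 s, during which the arm holds its last target.

## Working session

There is one attempt and no reset: what is moved stays moved. The work goes in short steps, Python scripts to look and compute and a tool call to move; the robot and the scene stay as the last step left them, time stands still between calls to the robot, and variables do not carry over. Pictures are saved under pics/ and viewed, and the job is handed in when it is done.

Besides the shell and the picture viewer there is one more tool, called as name(argument=value, ...), one argument or row to a line, values as JSON. carry_out: Moves the arm, as the interface text tells. Its arguments: {"type":"object","properties":{"steps":{"type":"array","items":{"type":"number"}},"jaw":{"type":"number"}},"required":["steps"]}

```bash
mkdir -p pics; ls
cat > h.py <<'E'
import numpy as np, cv2
from cell import r, optics
def cap(n,f=None):
    c=optics.capture(n)
    if f: cv2.imwrite('pics/'+f,c['pixels'])
    return c
E
python3 - <<'E'
from h import *
print(r.state())
for n in ['scene','top','wrist']:
    c=cap(n,n+'0.png'); print(n,{k:v for k,v in c.items() if k!='pixels'})
E
```

```text
pics
{'clock': 0.0, 'joints': array([-1.22471878,  0.70708062, -0.02763971,  1.48500691,  0.0220035 ,
        0.95091441, -0.07550356]), 'dq': array([ 5.71744776e-07,  1.15848628e-03, -1.66758543e-03,  1.14247830e-03,
       -2.83736743e-03, -7.50874062e-04,  1.26312099e-03]), 'tau': array([ 7.00699875e-04, -8.83201718e+01,  1.23527069e+00, -2.36154610e+01,
        1.69787899e-02,  6.60814621e-03, -3.52771303e-05]), 'ee_pos': array([0.21731484, 0.53205818, 0.23083825]), 'orientation': array([3.14156797e+00, 1.10658597e-03, 1.18303477e+00]), 'contact_force': array([-0.26699489,  0.02669738, -0.13316707]), 'moment': array([ 0.04957398, -0.01494476,  0.0394993 ]), 'width': 0.0856628346403324}
scene {'mtx': array([[463.59778008,   0.        , 249.31009977],
       [  0.        , 463.59778008, 189.59582101],
       [  0.        ,   0.        ,   1.        ]]), 'position': array([-0.01865518, -0.98864478,  1.16275782]), 'attitude': array([ 0.78686104, -0.02022342, -0.55040776])}
top {'mtx': array([[380.38666932,   0.        , 255.53695381],
       [  0.        , 380.38666932, 193.36381216],
       [  0.        ,   0.        ,   1.        ]]), 'position': array([ 0.41197048, -0.05263632,  1.36242052]), 'attitude': array([ 0.12904204, -0.02742744, -1.56647039])}
wrist {'mtx': array([[319.93492522,   0.        , 257.71395005],
       [  0.        , 319.93492522, 193.53769669],
       [  0.        ,   0.        ,   1.        ]]), 'position': array([0.13996877, 0.56370428, 0.3734218 ]), 'attitude': array([-0.33253339,  0.00121699,  1.18327061])}
```

View pics/scene0.png

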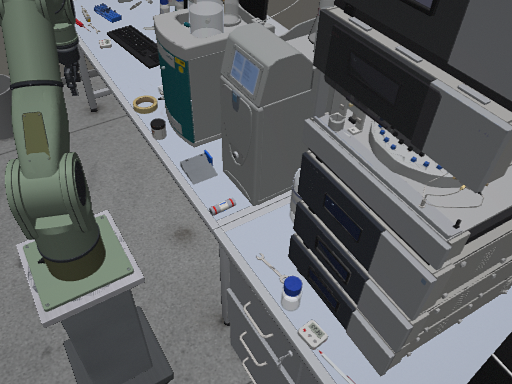

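View pics/top0.png

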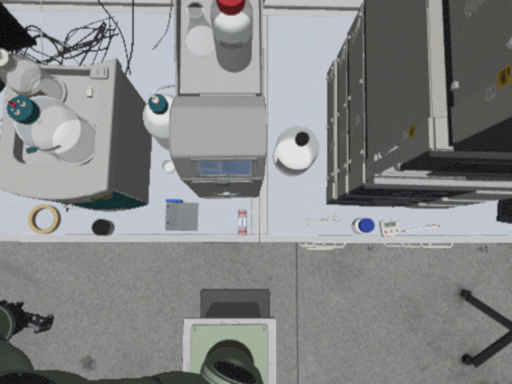

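Top view: cartridge near (242,222), cradle around (182,216) with the blue stop at (174,201). Next I'll enlarge the area.

Run:
```python
import cv2
a=cv2.imread('pics/top0.png')[185:250,150:265]; cv2.imwrite('pics/t0c.png',cv2.resize(a,None,fx=6.5,fy=6.5,interpolation=cv2.INTER_CUBIC))
a=cv2.imread('pics/scene0.png')[140:225,165:255]; cv2.imwrite('pics/s0c.png',cv2.resize(a,None,fx=7,fy=7,interpolation=cv2.INTER_CUBIC))
```

```text
(no output)
```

View pics/t0c.png

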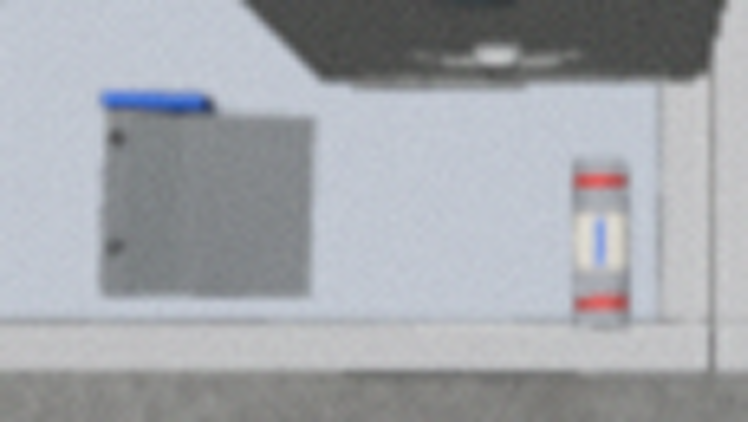

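View pics/s0c.png

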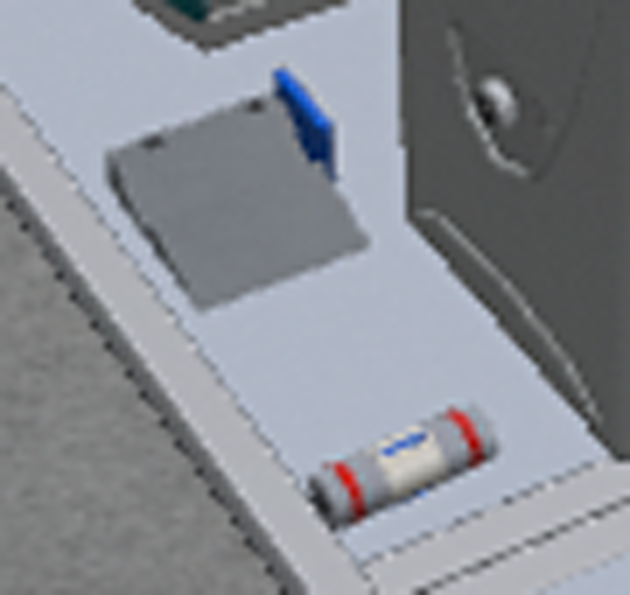

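View pics/wrist0.png

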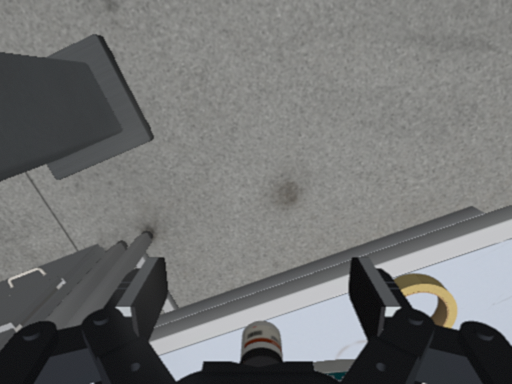

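```bash
cat >> h.py <<'E'
from scipy.spatial.transform import Rotation as Ro
def ray(c,u,v):
    K=c['mtx']; d=np.array([(u-K[0,2])/K[0,0],-(v-K[1,2])/K[1,1],-1.])
    return np.array(c['position']),Ro.from_euler('xyz',c['attitude']).apply(d)
def onz(c,u,v,z):
    p,d=ray(c,u,v); return p+d*(z-p[2])/d[2]
def proj(c,P):
    K=c['mtx']; q=Ro.from_euler('xyz',c['attitude']).inv().apply(np.atleast_2d(P)-c['position'])
    return np.c_[K[0,0]*q[:,0]/-q[:,2]+K[0,2],K[1,1]*-q[:,1]/-q[:,2]+K[1,2]]
def tri(c1,a,c2,b):
    p,d=ray(c1,*a);q,e=ray(c2,*b)
    s=np.linalg.lstsq(np.c_[d,-e],q-p,rcond=None)[0]
    return (p+d*s[0]+q+e*s[1])/2, np.linalg.norm(p+d*s[0]-q-e*s[1])
E
python3 - <<'E'
from h import *
t=cap('top');s=cap('scene')
T=lambda x,y:((x+.5)/6.5-.5+150,(y+.5)/6.5-.5+185)
S=lambda x,y:((x+.5)/7-.5+165,(y+.5)/7-.5+140)
np.set_printoptions(precision=4,suppress=True)
print('ring far',onz(t,*T(601,181),.03),'ring near',onz(t,*T(601,303),.03),'ends',onz(t,*T(601,158),.02),onz(t,*T(601,327),.02))
print('tri rings',tri(t,T(601,181),s,S(461,428)),tri(t,T(601,303),s,S(345,480)))
print('foot far',onz(t,*T(316,117),0),'foot near',onz(t,*T(309,298),0),'rim near',onz(t,*T(100,295),.026),'rim far',onz(t,*T(105,112),.026))
print('stop top', onz(t,*T(104,93),.04),onz(t,*T(208,97),.04))
print('scene foot near',onz(s,*S(205,311),0),'foot far',onz(s,*S(368,242),0),'rim near',onz(s,*S(107,153),.026))
# colours
for n,c in(('t',t),('s',s)):
    h=cv2.cvtColor(c['pixels'],cv2.COLOR_BGR2HSV)
    m=((h[...,0]<8)|(h[...,0]>172))&(h[...,1]>110)&(h[...,2]>100)
    k,l,st,ce=cv2.connectedComponentsWithStats(m.astype(np.uint8))
    for i in range(1,k):
        if 4<st[i,4]<60: print(n,'red',ce[i],st[i,4])
    m=((h[...,0]>105)&(h[...,0]<125))&(h[...,1]>130)&(h[...,2]>100)
    k,l,st,ce=cv2.connectedComponentsWithStats(m.astype(np.uint8))
    for i in range(1,k):
        if 4<st[i,4]: print(n,'blue',ce[i],st[i])
E
```

```text
ring far [ 0.5173 -0.0414  0.03  ] ring near [ 0.4518 -0.042   0.03  ] ends [ 0.5306 -0.0412  0.02  ] [ 0.4392 -0.042   0.02  ]
tri rings (array([ 0.5165, -0.0407,  0.024 ]), np.float64(0.0028189574134425454)) (array([ 0.4514, -0.0416,  0.0233]), np.float64(0.0013659304721900716))
foot far [0.554  0.1164 0.    ] foot near [0.4546 0.1178 0.    ] rim near [0.4548 0.226  0.026 ] rim far [0.5532 0.2267 0.026 ]
stop top [0.562  0.2247 0.04  ] [0.5602 0.1693 0.04  ]
scene foot near [0.4548 0.1179 0.    ] foot far [0.5516 0.1213 0.    ] rim near [0.4535 0.2258 0.026 ]
t red [231.  14.] 5
t red [ 12.8824 103.5882] 17
t red [241.4286 212.1429] 7
t red [242. 231.] 7
t blue [174.2692 200.4231] [166 200  16   2  26]
t blue [366.2917 224.9306] [360 219  14  13 144]
s red [78.4615 22.5769] 26
s red [231.3571 201.5714] 14
s red [214.6923 209.2308] 13
s red [304.1667 329.6667] 6
s blue [106.9136  13.0309] [ 94   4  27  18 162]
s blue [382.  130.5] [381 130   3   2   6]
s blue [386.4286 138.1429] [385 137   4   3   7]
s blue [393.  145.5] [392 145   3   2   6]
s blue [207.875  154.2917] [204 150   8  10  24]
s blue [413.6667 158.1111] [412 157   4   3   9]
s blue [426.4444 162.3333] [425 161   4   3   9]
s blue [438.8 165.6] [438 165   3   2   5]
s blue [292.7081 283.177 ] [284 276  18  15 209]
```

```bash
cat >> h.py <<'E'
np.set_printoptions(precision=3,suppress=True)
def goal(x,y,z,yaw=0.0):
    s=r.state(); R=Ro.from_euler('xyz',s['orientation'])
    d=R.inv().apply(np.array([x,y,z])-s['ee_pos'])*100
    w=(R.inv()*Ro.from_euler('xyz',[np.pi,0,yaw])).as_rotvec()
    return np.r_[d,w]
E
python3 - <<'E'
from h import *
print(goal(.40,.25,.23)); print(goal(.47,-.10,.20))
E
```

```text
[-19.219  27.579   0.118   0.      0.      1.183]
[-48.972  47.295   3.132   0.      0.      1.183]
```

carry_out(
  steps=[-2.4,3.4,0,0,0,0.11,-4.8,6.9,0,0,0,0.22,-7.2,10.3,0,0,0,0.33,-9.6,13.8,0,0,0,0.44,-12,17.2,0,0,0,0.55,-14.4,20.7,0,0,0,0.66,-16.8,24.1,0,0,0,0.77,-19.2,27.6,0,0,0,0.88,-22.9,30,0.5,0,0,0.96,-26.6,32.5,1,0,0,1.04,-30.3,35,1.4,0,0,1.12,-34,37.4,1.8,0,0,1.18],
  jaw=0,
)

```text
clock: 1.45
ee_pos: [0.4352, 0.0743, 0.2132]
orientation: [3.141, -0.0, -0.0]
contact_force: [0.8, 0.0, -0.4]
width: 0.0426
```

Run:
```python
from h import *
s=r.state();print(s['clock'],s['joints'],s['width'],s['contact_force']); print(goal(.475,-.10,.14))
```

```text
1.45 [-0.373  0.559  0.218  1.975 -0.196  0.627 -0.027] 0.04263219449761639 [ 0.8    0.032 -0.356]
[ 3.982 17.423  7.325  0.    -0.    -0.   ]
```

carry_out(
  steps=[1,4.3,1,0,0,0,2,8.7,2,0,0,0,3,13,4,0,0,0,4,17.4,7,0,0,0,4,17.4,7,0,0,0],
)

```text
clock: 1.95
ee_pos: [0.4744, -0.1048, 0.1408]
orientation: [3.14, 0.003, -0.006]
contact_force: [-1.3, 1.0, 0.7]
width: 0.0427
```

Run:
```python
from h import *
c=cap('wrist','w1.png'); cap('scene','s1.png')
print(c['position'],c['attitude'],r.state()['ee_pos'])
```

```text
[ 0.476 -0.021  0.283] [-0.334  0.002 -0.006] [ 0.475 -0.101  0.143]
```

View pics/w1.png

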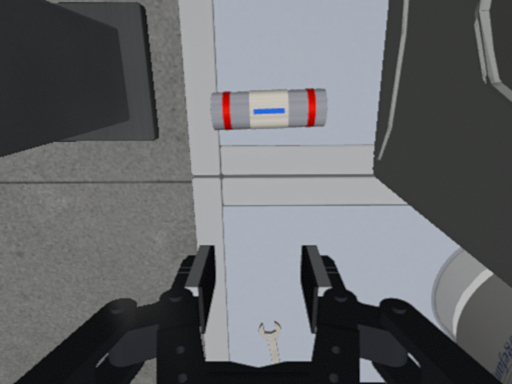

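View pics/s1.png

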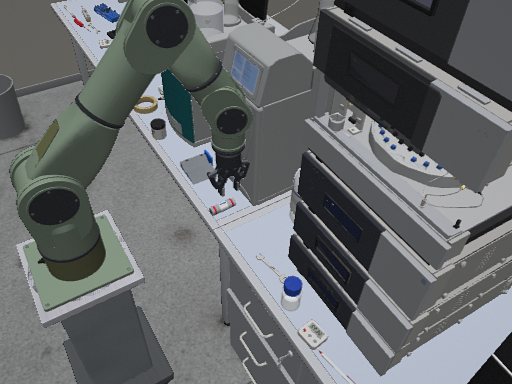

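Wrist view: red rings at about (227,111) and (311,107), with the fingers below (on the -y side) and clear. Now I'll compute the pose.

Run:
```python
from h import *
c=cap('wrist')
h=cv2.cvtColor(c['pixels'],cv2.COLOR_BGR2HSV)
m=((h[...,0]<8)|(h[...,0]>172))&(h[...,1]>110)&(h[...,2]>80)
k,l,st,ce=cv2.connectedComponentsWithStats(m.astype(np.uint8))
P=[]
for i in range(1,k):
    if st[i,4]>60:
        p=onz(c,*ce[i],.028);print(ce[i],st[i],p)
print('ends',onz(c,211,111,.018),onz(c,326.5,107,.018))
print('sides', onz(c,268,90,.02),onz(c,270,128.5,.015))
print(goal(.485,-.095,.10),goal(.485,-.095,.006))
```

```text
[310.177 112.702] [306  95   9  37 282] [ 0.516 -0.039  0.028]
[226.094 115.442] [222  98  10  36 276] [ 0.45  -0.041  0.028]
ends [ 0.437 -0.038  0.018] [ 0.531 -0.035  0.018]
sides [ 0.483 -0.022  0.02 ] [ 0.486 -0.053  0.015]
[ 0.996 -0.445  4.322  0.     0.    -0.   ] [ 0.999 -0.445 13.722  0.     0.    -0.   ]
```

carry_out(
  steps=[0.5,-0.4,3,0,0,0,1,-0.4,6,0,0,0,1,-0.4,9,0,0,0,1,-0.4,11,0,0,0,1,-0.4,12.3,0,0,0,1,-0.4,12.8,0,0,0,1,-0.4,13.3,0,0,0,1,-0.4,13.5,0,0,0,1,-0.4,13.5,0,0,0],
)

```text
clock: 3.0
ee_pos: [0.4852, -0.0954, 0.0086]
orientation: [3.141, -0.0, -0.0]
contact_force: [-0.2, -0.2, 0.2]
width: 0.0423
```

Run:
```python
from h import *
c=cap('wrist','w2.png'); cap('scene','s2.png')
print(goal(.485,-.065,.007),r.state()['contact_force'])
```

```text
[-0.024 -3.046  0.169  0.    -0.    -0.   ] [-0.241 -0.102  0.714]
```

View pics/w2.png

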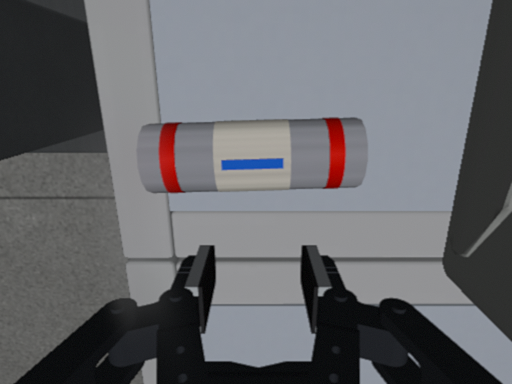

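carry_out(
  steps=[0,-0.5,0,0,0,0,0,-1,0,0,0,0,0,-1.5,0,0,0,0,0,-1.8,0,0,0,0,0,-2.1,0,0,0,0,0,-2.4,0,0,0,0,0,-2.6,0,0,0,0,0,-2.8,0,0,0,0,0,-3,0,0,0,0,0,-3.2,0,0,0,0,0,-3.4,0,0,0,0,0,-3.6,0,0,0,0],
)

```text
clock: 4.3
ee_pos: [0.4852, -0.0593, 0.0087]
orientation: [3.141, -0.0, -0.0]
contact_force: [-0.3, -0.5, 0.3]
width: 0.0428
```

Run:
```python
from h import *
c=cap('wrist','w3.png'); print(r.state()['contact_force'],r.state()['ee_pos'])
```

```text
[ 0.244  1.041 -0.821] [ 0.485 -0.059  0.009]
```

View pics/w3.png

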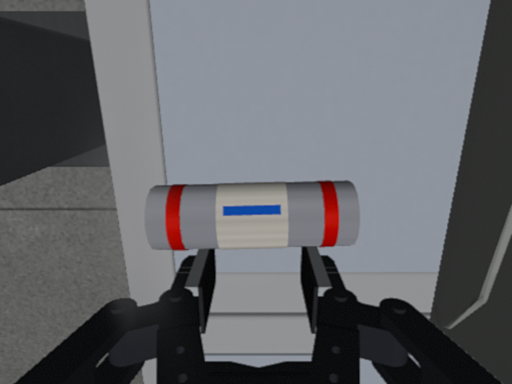

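carry_out(
  steps=[0,-0.3,0,0,0,0,0,-0.6,0,0,0,0,0,-0.9,0,0,0,0,0,-1.2,0,0,0,0,0,-1.5,0,0,0,0,0,-1.8,0,0,0,0,0,-2.1,0,0,0,0,0,-2.4,0,0,0,0,0,-2.7,0,0,0,0,0,-3,0,0,0,0,0,-3.3,0,0,0,0,0,-3.6,0,0,0,0],
)

```text
clock: 5.55
ee_pos: [0.4853, -0.0227, 0.0087]
orientation: [-3.142, -0.0, 0.0]
contact_force: [-0.3, -0.2, 0.0]
width: 0.0425
```

Run:
```python
from h import *
c=cap('wrist','w4.png'); print(r.state()['contact_force'],r.state()['ee_pos'])
```

```text
[-0.371  1.66  -0.151] [ 0.485 -0.022  0.009]
```

View pics/w4.png

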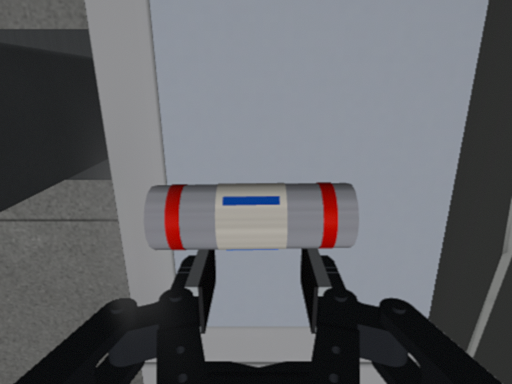

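carry_out(
  steps=[0,-0.4,0,0,0,0,0,-0.8,0,0,0,0,0,-1.2,0,0,0,0,0,-1.6,0,0,0,0,0,-2,0,0,0,0,0,-2.4,0,0,0,0,0,-2.8,0,0,0,0,0,-3.2,0,0,0,0,0,-3.6,0,0,0,0,0,-4,0,0,0,0,0,-4.4,0,0,0,0,0,-4.8,0,0,0,0],
)

```text
clock: 6.8
ee_pos: [0.4852, 0.0262, 0.0087]
orientation: [-3.141, -0.0, 0.001]
contact_force: [0.8, -1.0, -1.0]
width: 0.0428
```

Run:
```python
from h import *
c=cap('wrist','w5.png'); print(r.state()['contact_force'],r.state()['ee_pos'])
```

```text
[0.617 0.548 0.53 ] [0.485 0.027 0.009]
```

View pics/w5.png

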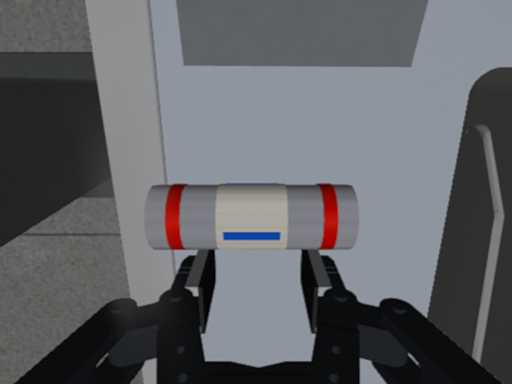

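Run:
```python
from h import *
c=cap('wrist'); g=cv2.cvtColor(c['pixels'],cv2.COLOR_BGR2GRAY).astype(float)
P=[]
for u in range(195,400,10):
    d=np.diff(g[45:90,u]); P.append([u,45.5+d.argmax()])
P=np.array(P); print(P[:,1])
f=np.polyfit(P[:,0],P[:,1],1)
for u in (184,411): print(onz(c,u,np.polyval(f,u),0))
print(onz(c,146,216,.015),onz(c,357,215,.015))
```

```text
[66.5 66.5 67.5 67.5 67.5 67.5 67.5 67.5 67.5 67.5 67.5 67.5 67.5 67.5
 67.5 68.5 68.5 68.5 68.5 68.5 68.5]
[0.453 0.117 0.   ]
[0.553 0.117 0.   ]
[0.434 0.053 0.015] [0.531 0.053 0.015]
```

carry_out(
  steps=[0,-0.45,0,0,0,0,0,-0.9,0,0,0,0,0,-1.4,0,0,0,0,0,-1.9,0,0,0,0,0,-2.4,0,0,0,0,0,-2.9,0,0,0,0,0,-3.4,0,0,0,0,0,-3.9,0,0,0,0,0,-4.3,0,0,0,0,0,-4.7,0,0,0,0,0,-5.1,0,0,0,0,0,-5.4,0,0,0,0],
)

```text
clock: 8.1
ee_pos: [0.4851, 0.0809, 0.0087]
orientation: [-3.141, -0.0, 0.001]
contact_force: [-0.2, -0.0, 0.2]
width: 0.043
```

Run:
```python
from h import *
c=cap('wrist','w6.png'); print(r.state()['contact_force'],r.state()['ee_pos'])
print(onz(c,146,216,.015),onz(c,357,215,.015))
```

```text
[0.261 1.642 0.404] [0.485 0.081 0.009]
[0.434 0.107 0.015] [0.531 0.107 0.015]
```

View pics/w6.png

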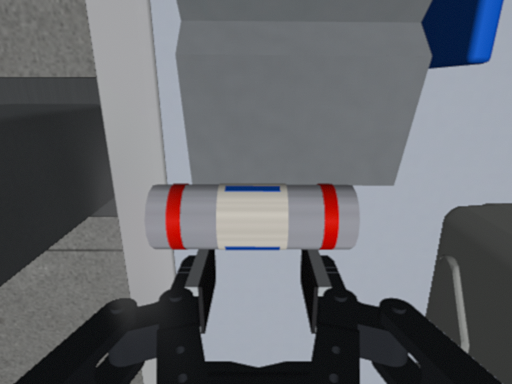

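carry_out(
  steps=[0,-0.3,0,0,0,0,0,-0.6,0,0,0,0,0,-0.9,0,0,0,0,0,-1.2,-0.08,0,0,0,0,-1.5,-0.16,0,0,0,0,-1.8,-0.24,0,0,0,0,-2.1,-0.32,0,0,0,0,-2.4,-0.4,0,0,0,0,-2.7,-0.48,0,0,0,0,-3,-0.56,0,0,0,0,-3.3,-0.64,0,0,0,0,-3.6,-0.72,0,0,0],
)

```text
clock: 9.35
ee_pos: [0.4851, 0.1176, 0.016]
orientation: [-3.141, -0.0, 0.002]
contact_force: [-0.3, -2.0, 0.8]
width: 0.0426
```

Run:
```python
from h import *
c=cap('wrist','w7.png'); print(r.state()['contact_force'],r.state()['ee_pos'])
```

```text
[ 0.003 -0.77   0.291] [0.485 0.118 0.016]
```

View pics/w7.png

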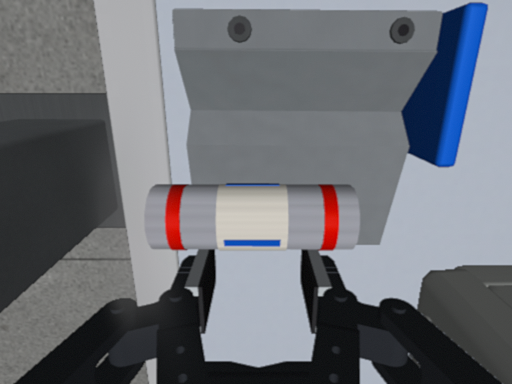

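carry_out(
  steps=[0,-0.25,-0.07,0,0,0,0,-0.5,-0.14,0,0,0,0,-0.75,-0.21,0,0,0,0,-1,-0.28,0,0,0,0,-1.25,-0.35,0,0,0,0,-1.5,-0.42,0,0,0,0,-1.75,-0.49,0,0,0,0,-2,-0.55,0,0,0,0,-2.2,-0.6,0,0,0,0,-2.4,-0.66,0,0,0,0,-2.55,-0.7,0,0,0,0,-2.7,-0.74,0,0,0],
)

```text
clock: 10.6
ee_pos: [0.485, 0.1453, 0.0236]
orientation: [-3.14, -0.0, 0.002]
contact_force: [0.6, -2.4, 0.3]
width: 0.0431
```

Run:
```python
from h import *
c=cap('wrist','w8.png'); print(r.state()['contact_force'],r.state()['ee_pos'])
```

```text
[ 0.049 -1.858  0.073] [0.485 0.146 0.024]
```

View pics/w8.png

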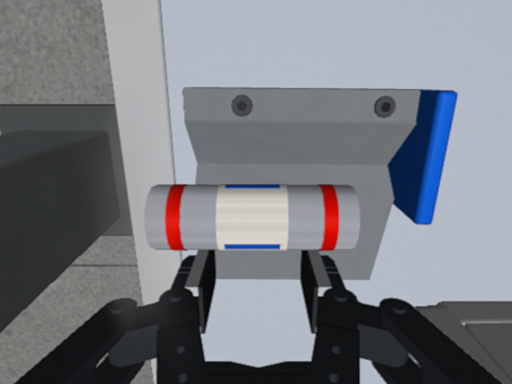

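The band marks shift by the expected amount, so the cartridge is rolling (a 120° mark pattern). Next I'll creep over the crest.

carry_out(
  steps=[0,-0.12,-0.03,0,0,0,0,-0.24,-0.06,0,0,0,0,-0.36,-0.09,0,0,0,0,-0.48,-0.12,0,0,0,0,-0.6,-0.12,0,0,0,0,-0.7,-0.12,0,0,0],
)

```text
clock: 11.25
ee_pos: [0.4849, 0.1528, 0.0248]
orientation: [-3.14, -0.0, 0.003]
contact_force: [0.5, -0.5, -0.3]
width: 0.043
```

Run:
```python
from h import *
c=cap('wrist','w9.png'); print(r.state()['contact_force'],r.state()['ee_pos'])
```

```text
[-1.072  1.339 -0.189] [0.485 0.153 0.025]
```

View pics/w9.png

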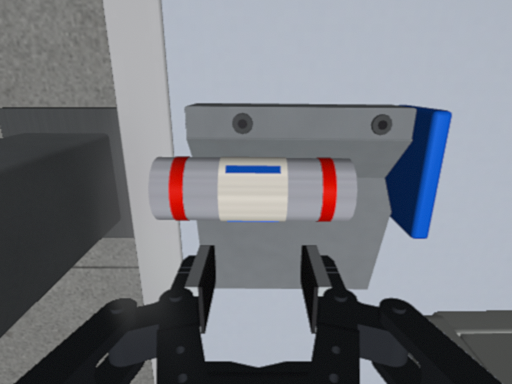

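Run:
```python
from h import *
c=cap('wrist');
print('near/far ends',onz(c,150,188,.023),onz(c,356,188,.023),'rim near/far edge', onz(c,188,104,.026),'sides',onz(c,253,157,.026),onz(c,253,221,.02))
print(goal(.485,.153,.085),goal(.405,.189,.085),r.state()['contact_force'])
```

```text
near/far ends [0.434 0.189 0.023] [0.532 0.19  0.023] rim near/far edge [0.455 0.228 0.026] sides [0.483 0.205 0.026] [0.483 0.171 0.02 ]
[ 0.01  -0.031 -6.022 -0.002 -0.     0.003] [-7.98  -3.654 -6.018 -0.002 -0.     0.003] [ 0.456 -0.313  0.117]
```

carry_out(
  steps=[0,0.2,-1,0,0,0,0,0.2,-3,0,0,0,0,0.2,-6,0,0,0,-2,-1,-6,0,0,0,-5,-2,-6,0,0,0,-8,-3.6,-6,0,0,0,-8,-3.6,-6,0,0,0,-8,-3.6,-6,0,0,0,-8,-3.6,-6,0,0,0],
  jaw=0,
)

```text
clock: 12.25
ee_pos: [0.4056, 0.1881, 0.0852]
orientation: [-3.14, -0.001, 0.002]
contact_force: [0.2, 0.8, 0.8]
width: 0.0424
```

carry_out(
  steps=[0,0,0,0,0,0,0,0,0,0,0,0,0,0,0,0,0,0,0,0,0,0,0,0,0,0,0,0,0,0],
  jaw=-1,
)

```text
clock: 12.75
ee_pos: [0.4056, 0.188, 0.0851]
orientation: [-3.14, -0.001, 0.002]
contact_force: [-0.2, -0.7, -0.3]
width: 0.0
```

Run:
```python
from h import *
c=cap('wrist','w10.png'); t=cap('top','t10.png'); s=cap('scene','s10.png')
a=s['pixels'][120:225,145:265]; cv2.imwrite('pics/s10c.png',cv2.resize(a,None,fx=5,fy=5,interpolation=cv2.INTER_CUBIC))
print(r.state()['width'],r.state()['contact_force'],goal(.405,.189,.019))
```

```text
-0.0001598143991302199 [0.26  0.65  0.137] [-0.065 -0.081  6.615 -0.002 -0.001  0.002]
```

View pics/w10.png

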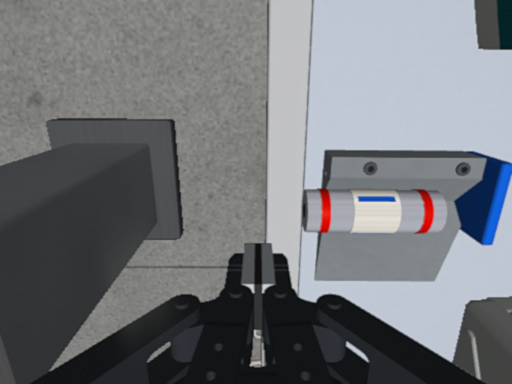

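View pics/s10c.png

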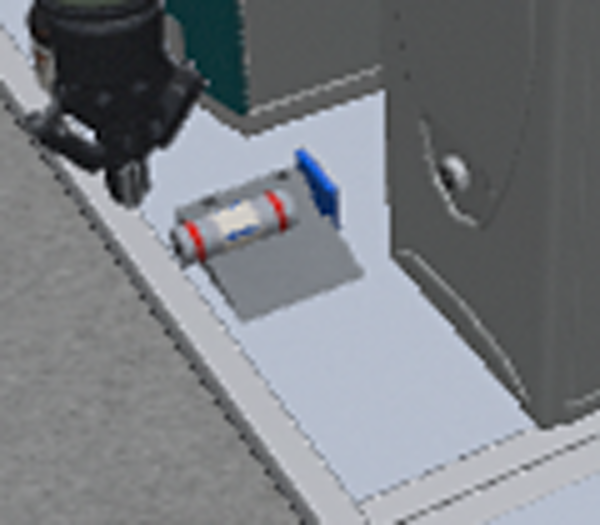

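carry_out(
  steps=[0,-0.1,2,0,0,0,0,-0.1,4,0,0,0,0,-0.1,5.5,0,0,0,0,-0.1,6.3,0,0,0,0,-0.1,6.7,0,0,0,0,-0.1,6.7,0,0,0,0.4,-0.1,6.7,0,0,0,0.8,-0.1,6.7,0,0,0,1.1,-0.1,6.7,0,0,0,1.4,-0.1,6.7,0,0,0],
)

```text
clock: 13.9
ee_pos: [0.4201, 0.1893, 0.0184]
orientation: [-3.14, -0.002, 0.002]
contact_force: [-0.8, -1.2, -0.1]
width: 0.0004
```

Run:
```python
from h import *
c=cap('wrist','w11.png')
print(r.state()['width'],r.state()['contact_force'],goal(.449,.189,.018))
```

```text
0.0002578732215661552 [-0.347 -0.938  0.313] [ 2.855  0.033  0.04  -0.002 -0.002  0.002]
```

View pics/w11.png

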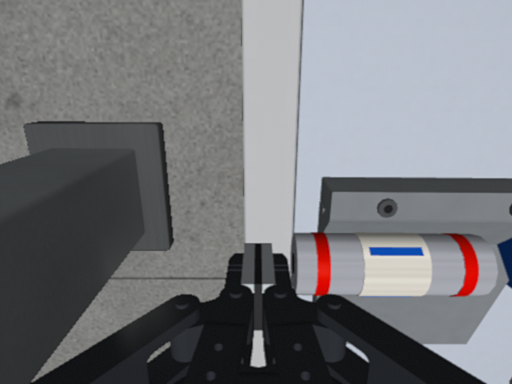

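Near end at x≈293 px, with the closed finger's face at about 272 px and roughly in line with it. Now a slow push.

carry_out(
  steps=[0.2,0,0,0,0,0,0.4,0,0,0,0,0,0.6,0,0,0,0,0,0.8,0,0,0,0,0,1,0,0,0,0,0,1.2,0,0,0,0,0,1.4,0,0,0,0,0,1.6,0,0,0,0,0,1.8,0,0,0,0,0,2,0,0,0,0,0],
)

```text
clock: 14.95
ee_pos: [0.4406, 0.1893, 0.0184]
orientation: [-3.14, -0.002, 0.002]
contact_force: [-1.8, -0.3, 0.4]
width: -0.0002
```

Run:
```python
from h import *
c=cap('wrist','w12.png')
print(r.state()['width'],r.state()['contact_force'],goal(.449,.189,.018))
```

```text
2.6423137787200114e-05 [-1.562  0.101 -0.278] [ 0.805  0.028  0.039 -0.002 -0.002  0.002]
```

View pics/w12.png

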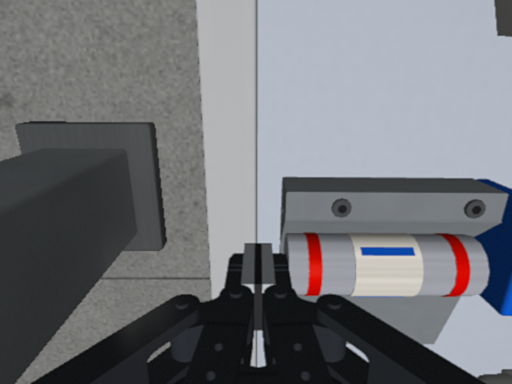

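carry_out(
  steps=[0.15,0,0,0,0,0,0.3,0,0,0,0,0,0.45,0,0,0,0,0,0.55,0,0,0,0,0,0.65,0,0,0,0,0,0.7,0,0,0,0,0],
)

```text
clock: 15.6
ee_pos: [0.4481, 0.1893, 0.0184]
orientation: [-3.14, -0.002, 0.002]
contact_force: [-1.1, 0.5, -0.8]
width: 0.0002
```

Run:
```python
from h import *
c=cap('wrist','w13.png')
print(r.state()['contact_force'],r.state()['ee_pos'])
```

```text
[-1.31   0.186  0.875] [0.448 0.189 0.018]
```

View pics/w13.png

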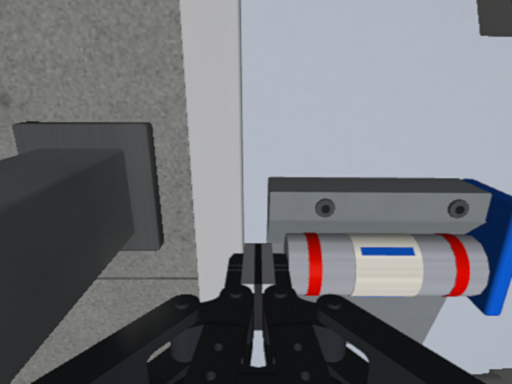

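Nearly there: the far end at about 488 px is approaching the stop. I'll go on in 0.5 mm rows and watch the force.

carry_out(
  steps=[0.06,0,0,0,0,0,0.12,0,0,0,0,0,0.18,0,0,0,0,0,0.24,0,0,0,0,0,0.3,0,0,0,0,0],
)

```text
clock: 16.15
ee_pos: [0.4495, 0.1893, 0.0183]
orientation: [-3.14, 0.001, 0.002]
contact_force: [-13.6, -0.7, 5.4]
width: -0.0
```

Run:
```python
from h import *
F=[]
for i in range(3): c=cap('wrist','w14.png'); F.append(r.state()['contact_force'])
print(np.array(F),r.state()['ee_pos'])
```

```text
[[-10.808  -1.044   4.341]
 [-10.925  -0.914   4.747]
 [-10.858  -0.543   4.951]] [0.449 0.189 0.018]
```

View pics/w14.png

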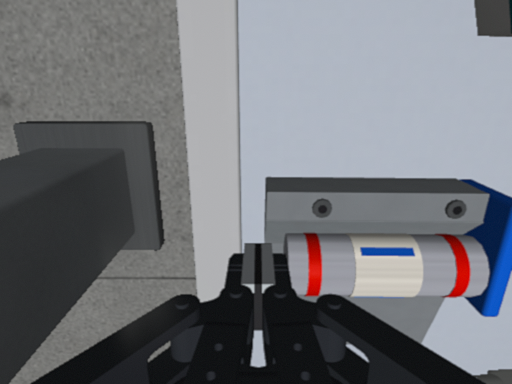

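A force of 11 N at the predicted seat position means it is against the stop. I'll back off straight, then rise.

carry_out(
  steps=[-0.1,0,0,0,0,0,-0.3,0,0,0,0,0,-0.8,0,0,0,0,0,-1.6,0,0,0,0,0,-2.6,0,0,0,0,0,-3,0,-2,0,0,0,-3,0,-5,0,0,0,-3,0,-8,0,0,0,-3,0,-8,0,0,0,-3,0,-8,0,0,0],
)

```text
clock: 17.3
ee_pos: [0.4193, 0.1894, 0.0985]
orientation: [-3.139, 0.0, 0.003]
contact_force: [-0.3, 0.8, 0.4]
width: 0.0001
```

Run:
```python
from h import *
c=cap('wrist','w15.png'); s=cap('scene'); t=cap('top')
a=s['pixels'][120:225,145:265]; cv2.imwrite('pics/s15c.png',cv2.resize(a,None,fx=5,fy=5,interpolation=cv2.INTER_CUBIC))
a=t['pixels'][150:250,90:270]; cv2.imwrite('pics/t15c.png',cv2.resize(a,None,fx=4,fy=4,interpolation=cv2.INTER_CUBIC))
print(r.state()['contact_force'],r.state()['ee_pos'])
h=cv2.cvtColor(c['pixels'],cv2.COLOR_BGR2HSV)
m=((h[...,0]<8)|(h[...,0]>172))&(h[...,1]>110)&(h[...,2]>80)
k,l,st,ce=cv2.connectedComponentsWithStats(m.astype(np.uint8))
for i in range(1,k):
    if st[i,4]>60: print(onz(c,*ce[i],.036))
```

```text
[ 0.581 -0.102  0.776] [0.419 0.189 0.098]
[0.475 0.194 0.036]
[0.541 0.194 0.036]
```

View pics/w15.png

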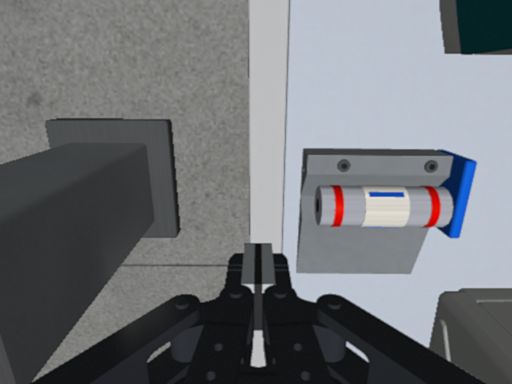

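View pics/s15c.png

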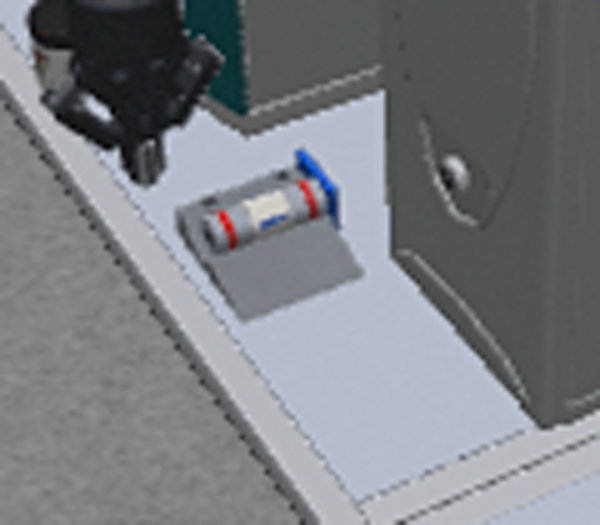

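View pics/t15c.png

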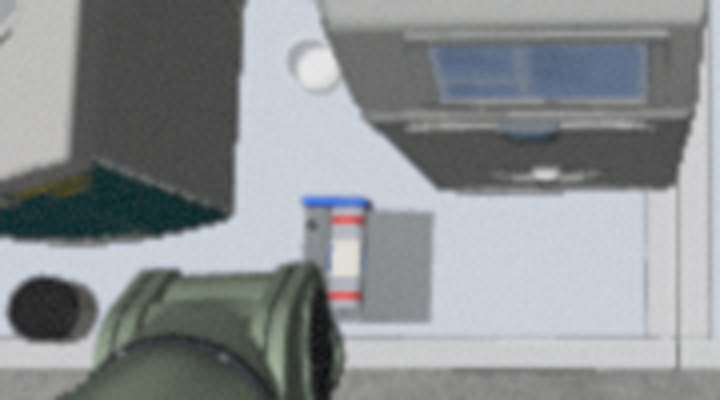

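The cartridge lies in the groove against the stop, and nothing else was disturbed. The arm is clear, so I'm handing in.

Run:
```python
from h import *
print(r.close_job(), r.state()['clock'])
```

```text
the job is handed in; nothing more can be done
the job is handed in; nothing more can be done
```

The cartridge lies in the V-groove with its far end against the blue end stop, and I handed the job in at about 17.5 s. With the jaw half open I pushed on its side with both fingertips, rolling it along the bench, up the ramp and over the crest. I then pushed its near end with the closed fingertips, backed off and rose clear.

- **Seating:** The push force stayed at about 1–2 N, then rose to 11–14 N at the position where the stop should be.
- **Final pictures:** All three cameras show the cartridge in the groove and at the stop. The red ring centres were at x = 0.475 and 0.541 m, giving a cartridge centre of about 0.508 m, which matches the expected seat.
- **Disagreement:** The rings' y read 0.194 m against about 0.189 m expected. I put this down to the assumed ring height with an oblique camera.
- **Other objects:** The arm went near none of them. The jar and beaker were in the last pictures; I did not re-check the bottle, spanner or timer.

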